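# Find which way the perfume cap unlocks and hold it off

### The job

Take the gold twist-lock cap off the frosted glass perfume bottle. It unlocks either clockwise or anticlockwise and nothing shows which, so find out by trying one way and then, if it will not go, the other; turn it loose, lift it off and finish still holding it, level, in the gripper at least 5 cm above where it sat. Leave everything else on the counter where it is.

Things in the scene. Friction and masses are not known exactly. Their poses are not given: they have to be found in the camera images.
- cap: Gold metal cap, a fluted cylinder of 47 mm diameter and 36 mm height, about 70 g, loose on the bottle's neck with about 1.5 mm of sideways play. Origin: centre of its lower rim, which rests on the bottle's shoulder; z up along its axis. A dark line on its flat top runs from the centre along its +x. If the gripper turns on against a stop, the cap slips in the fingers.
- cap_top (a point): Centre of the cap's flat top, 36 mm above its rim. Inside the cap three lugs lock under three lugs of the hidden neck: while locked it lifts less than 3 mm, then pulls hard against the fixed bottle. It must be turned before it will lift; little torque is needed.
- shoulder (a point): Centre of the bottle's flat shoulder, where the cap's rim rests. One way the cap turns at most about 10 degrees to a hard stop; the other way it turns freely, lifts off when turned 45 to 70 degrees from the start, and meets a stop near 75 to 80 degrees. Which way is which changes each time and cannot be seen from outside.
- bottle: Frosted white glass perfume bottle, round, 76 mm diameter, flat shoulder 66 mm above its underside, gold band near the foot; fixed to the tray: it neither turns nor lifts. Origin: centre of its underside, on the tray's top; z up. At the start the cap's x axis is within 2 degrees of the bottle's x axis. Neck under the cap: 36 mm over its lugs, 17 mm high.
- tray: Mirrored tray, 200 x 280 mm, 6 mm thick, brass-rimmed, fixed to the counter. Origin: centre of its underside.
- jar: White ceramic cotton jar with a wooden lid and brass ball, 74 mm diameter, 116 mm high, fixed to the tray (not to be opened). Origin: centre of its underside. At least 125 mm from the bottle, axis to axis.
- lipstick: Gold lipstick tube standing on the tray, 20 mm diameter, 75 mm high. Origin: centre of its foot. Bystander.
- compact: Open tortoiseshell mirrored compact, base 72 mm diameter and 10 mm high, lid standing open to about 77 mm on its +x side. Origin: centre of the base's underside. Bystander.
- curler: Pink eyelash curler lying flat, about 110 mm long along its x, 75 mm wide, 8 mm thick. Origin: near its middle, underside. Bystander.
- comb: Round tortoiseshell comb lying flat, 82 mm diameter, 6 mm thick. Origin: centre of its underside. Bystander.
- polish: Red nail polish bottle, 28 mm diameter, 62 mm high with a black cap. Origin: centre of its foot. Bystander.
- cream: Low white cream jar with a pink lid, 62 mm diameter, 42 mm high. Origin: centre of its foot. Bystander.
There are look-alikes about, which are no part of the job. There is more than one size of the cap; the one meant has the size given above.

How it is judged:
On the way:
1. the cap is turned at least 30 degrees from its start while still down on the bottle (angle between the x axis of cap and the x axis of bottle, either way round above 0.52 rad and z of cap in the frame of bottle below 0.072 m and horizontal distance between cap and bottle below 0.006 m), for 0.05 s.
At the end, for the whole second after the job is handed in: The gripper holds the cap still (under 5 cm/s, finger force over 1 N), within 20 degrees of level, its rim at least 45 mm above the bottle's shoulder, touching nothing but the gripper; every bystander within 25 mm of its start and upright (z of cap in the frame of bottle above 0.111 m and angle between cap's own z axis and vertical below 0.35 rad and contact force between the fingers and cap above 1 N and linear speed of cap below 0.05 m/s and contact force between cap and bottle below 0.1 N and contact force between cap and jar below 0.1 N and contact force between cap and lipstick below 0.1 N and contact force between cap and compact below 0.1 N and contact force between cap and curler below 0.1 N and contact force between cap and comb below 0.1 N and contact force between cap and polish below 0.1 N and contact force between cap and cream below 0.1 N and distance of each of lipstick, compact, curler, comb, polish, cream from where it was at the start of the episode below 0.025 m); the arm keeps its last pose, push and grip.
It fails at once if a bystander is pushed more than 25 mm from its place (distance of any of lipstick, compact, curler, comb, polish, cream from where it was at the start of the episode above 0.025 m).
It fails at once if a bystander is tipped over (angle between any of lipstick, compact, curler, comb, polish, cream's own z axis and vertical above 0.5 rad).
It also fails if it takes over 38 s, if anything falls off the work surface, if the arm or the gripper's body presses on something with over 40 N, if the wrist force passes 120 N, or if a joint passes its speed limit or range.

### The arm

A 6-joint arm with a two-finger parallel gripper is mounted at the origin on the work surface. World frame = base frame: x ahead of the robot, y to its left, z up, the work surface at z = 0. Lengths are in m, angles in rad, forces in N, time in s.
With the tool pointing down it reaches from about 0.375 to 0.9 m from the base axis. Payload 3.1 kg.
Tool frame: the origin (TCP) lies at the centre of the arm's flange, where the gripper is bolted on; the fingertips stand 182 mm ahead of it and the grasp point (between the pads) lies 164 mm ahead of it; z points along the fingers, y is the line along which they close (so a half turn about z gives the same grasp; the last joint's range is limited). The gripper opens to 87 mm and grips with 3 to 60 N. Pads are 19 mm wide; open, the fingers measure 117 mm over their backs; the gripper's body (75 mm by 190 mm) begins 51 mm behind the grasp point.
Start: joints at [1.008, 0.527, 1.433, -0, 1.181, -0.178], TCP at [0.235, 0.579, 0.405] pointing down, gripper open.
Joint ranges: [-3.08, 3.08], [-0.75, 2.2], [0.22, 2.44], [-1.43, 4.57], [0, 2.65], [-2.85, 2.85]. Speed limits (rad/s): [2.79, 2.79, 3.14, 3.14, 3.14, 3.14].

### API

Orientations are given as a unit quaternion [x, y, z, w].
In Python, from rig import * gives the robot as it stands.
- The arm moves only by the tool move_arm, never from a script. Its argument "commands" is a list that holds one entry, the list of rows, each a list of 6 numbers: the shift along the tool's x, y, z in units of 40 mm (1.0 is 40 mm), then the turn, a rotation vector about the tool's x, y, z in rad. A call has 1 to 12 rows; each row is the pose to reach, as a shift and turn from the pose commanded when the call began, along the tool's axes at that moment; what a row does not reach only later rows make up. A row lasts 1/8 s, in which the tool goes at most 62.5 mm and 10.7 degrees, less where a joint would pass 70% of its speed; a pose out of reach is approached as far as the arm can. A call with a gripper value outside its range is refused whole. "claw" is the closure, from -1 (fully open) to 1 (shut), so that 0 is half open, set as the call begins (left out, the last holds). The fingers move at their own pace and stop on an object; "squeeze" is the grip in N (left out, the last holds). Time passes only in rows, so rows that repeat a pose let the fingers close. It gives the time, the measured TCP pose, the force, the opening and the grip force at its end, in the units of the state.
- get_obs(): the state, without advancing time (a new reading comes with each control period).
- camera(name): name is "scene" or "top" or "wrist"; returns a dict with "pixels" (400x640x3 uint8, blue, green, red), "range_z" (400x640 float32, m along the optical axis (not along the pixel's ray), 0 where there is no reading), "camera_matrix" (3x3 intrinsics, pixels), "extrinsics" (4x4, takes a point from world to camera coordinates). Camera axes: x right, y up, looking along -z (the intrinsics and any distortion apply to the point x, -y, -z); pixel columns grow to the right and rows downward; lengths in m; the calibration is good to about 2 mm. A picture is of the moment at which its call begins.
- hand_in(): hands the job in; it is judged then, once.
The state is a dict: "time": time; "q": joint angles; "joint_velocities": joint speeds; "joint_torque": joint torques, N m; "position": TCP position; "tool_rot": TCP orientation; "ft_force": force on the tool from outside, world axes, zero at the start; "moment": the same for the moment, N m; "grip_width": finger opening in m; "grip_force": force on a finger pad.
Only numpy, scipy, OpenCV 4.12 (cv2) and the standard library are available. Lean on these libraries where they do the work, as an engineer would, in place of code of your own. Each camera call takes 0.05 s, during which the arm holds its last target. There are 200 camera calls.

## Working session

There is one attempt and no reset: what is moved stays moved. The work goes in short steps, Python scripts to look and compute and a tool call to move; the robot and the scene stay as the last step left them, time stands still between calls to the robot, and variables do not carry over. Pictures are saved under pics/ and viewed, at most 10 in all, crops included, and the job is handed in when it is done.

Besides the shell and the picture viewer there is one more tool, called after "Call:" as name([rows], argument=value, ...), one row to a line, values as JSON. move_arm: Moves the arm, as the interface text tells. Its arguments: {"type":"object","properties":{"commands":{"type":"array","items":{"type":"array","items":{"type":"array","items":{"type":"number"}}}},"claw":{"type":"number"},"squeeze":{"type":"number"}},"required":["commands"]}

```bash
mkdir -p pics; ls
cat > h.py <<'E'
from rig import *
import numpy as np, cv2
def cloud(c):
    K=np.array(c["camera_matrix"]);T=np.linalg.inv(np.array(c["extrinsics"]))
    z=c["range_z"];v,u=np.indices(z.shape)
    p=np.stack([(u-K[0,2])/K[0,0]*z,-(v-K[1,2])/K[1,1]*z,-z,np.ones_like(z)],-1)
    w=(p@T.T)[...,:3]; w[z==0]=np.nan
    return w
E
python3 - <<'E'
from h import *
o=get_obs();print(o)
for n in("top","scene"):
    c=camera(n);cv2.imwrite(f"pics/{n}0.png",c["pixels"]);np.save(f"{n}.npy",cloud(c));np.save(f"{n}_px.npy",c["pixels"])
    print(n,np.round(c["extrinsics"],2).tolist(),np.array(c["camera_matrix"]).tolist(),[k for k in c])
E
```

```text
pics
{'time': 0.0, 'q': array([ 1.00752917e+00,  5.28461537e-01,  1.43389183e+00, -2.06328639e-06,
        1.18135407e+00, -1.78535344e-01]), 'joint_velocities': array([ 0.00108811, -0.000398  , -0.00144707,  0.00088143, -0.00142415,
        0.0002933 ]), 'joint_torque': array([-6.77826256e-05, -4.40049255e+01, -1.76593870e+01,  6.31737057e-02,
        5.80512767e-02, -1.68939659e-04]), 'position': array([0.2343802 , 0.57902597, 0.40377738]), 'tool_rot': array([ 1.91181201e-01,  9.81554191e-01, -9.85836912e-04, -3.82368744e-04]), 'ft_force': array([-0.40489803, -0.31694262,  0.00820682]), 'moment': array([0.01338879, 0.00782228, 0.0052912 ]), 'grip_force': 0.0, 'grip_width': 0.08690432671224547}
top [[0.16, -0.99, -0.0, -0.05], [0.96, 0.16, 0.22, -0.6], [-0.22, -0.04, 0.97, -0.85], [0.0, 0.0, 0.0, 1.0]] [[372.42903600446255, 0.0, 314.9754448378926], [0.0, 372.42903600446255, 201.19464527153042], [0.0, 0.0, 1.0]] ['pixels', 'range_z', 'camera_matrix', 'extrinsics']
scene [[-0.41, 0.91, -0.01, 0.21], [-0.69, -0.3, 0.66, 0.37], [0.6, 0.28, 0.75, -1.23], [0.0, 0.0, 0.0, 1.0]] [[367.5490898473912, 0.0, 317.18618425579274], [0.0, 367.5490898473912, 198.49168114734692], [0.0, 0.0, 1.0]] ['pixels', 'range_z', 'camera_matrix', 'extrinsics']
```

View pics/top0.png

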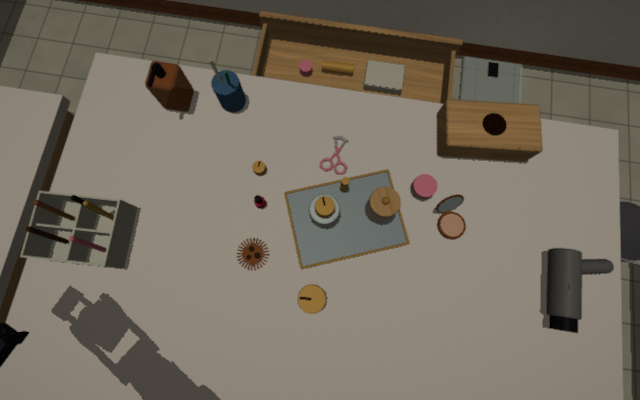

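View pics/scene0.png

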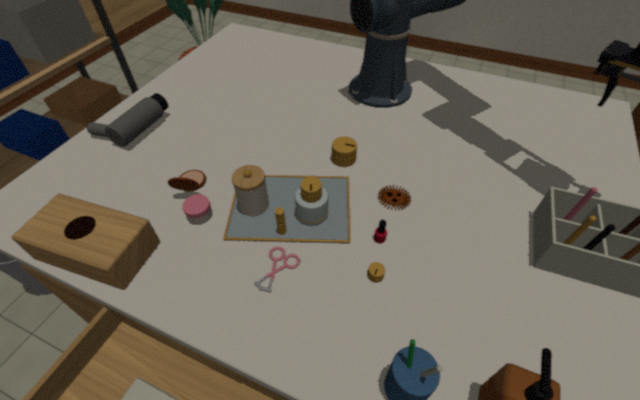

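Three gold caps appear in the top view. One is on the white bottle on the tray at (324,206), a small one is loose at (259,168), and a large one is loose at (311,298). Only the first sits on the frosted bottle. The jar is at (385,203), the lipstick at (345,184) and the tray centre near (347,218). Next I'll measure the cap's size and confirm it in a crop.

Run:
```python
from h import *
w=np.load("top.npy");px=np.load("top_px.npy")
ws=np.load("scene.npy");ps=np.load("scene_px.npy")
def fit(w,u0,v0,r,lo,hi,n):
    s=w[v0-r:v0+r,u0-r:u0+r].reshape(-1,3); s=s[(s[:,2]>lo)&(s[:,2]<hi)]
    (c,rad)=cv2.minEnclosingCircle((s[:,:2]*1000).astype(np.float32))
    print(n,len(s),"med",np.round(np.nanmedian(s,0),4),"circ",np.round(c,1),"diam",round(2*rad,1))
for n,(u,v) in dict(cap=(324,206),small=(259,168),large=(311,298),jar=(385,203),lip=(345,184)).items():
    print(n,np.round(w[v,u],4))
fit(w,324,206,22,.10,.115,"captop"); fit(w,324,206,22,.06,.08,"shoulder")
fit(w,259,168,14,.015,.06,"small");fit(w,311,298,22,.02,.06,"large")
fit(w,385,203,25,.085,.14,"jar");fit(w,345,184,10,.05,.1,"lip")
fit(ws,311,190,22,.10,.115,"captop scene")
a=cv2.resize(px[170:320,230:400],None,fx=3.5,fy=3.5,interpolation=cv2.INTER_CUBIC)
cv2.imwrite("pics/crop1.png",cv2.convertScaleAbs(a,alpha=1.3))
# dark line on cap
hs=(w[...,2]>.10)&(w[...,2]<.115); m=np.zeros(hs.shape,bool); m[186:228,304:346]=1; m&=hs
d=m&(px.max(-1)<80); p=w[d]; print(d.sum(), np.round(p[:,:2].mean(0),4)); 
if len(p)>2:
    q=p[:,:2]-p[:,:2].mean(0);print(np.linalg.svd(q)[2][0],np.argwhere(d)[:,::-1].tolist())
```

```text
cap [0.5785 0.0193 0.1107]
small [0.6701 0.2048 0.0248]
large [0.3671 0.0152 0.0517]
jar [ 0.6065 -0.1186  0.1199]
lip [ 0.6476 -0.0223  0.0811]
captop 309 med [0.579  0.0197 0.108 ] circ [580.   19.8] diam 47.2
shoulder 403 med [0.5688 0.0168 0.0715] circ [598.1   8.5] diam 117.3
small 145 med [0.6713 0.2073 0.0263] circ [672.4 207.2] diam 35.1
large 655 med [0.3649 0.0152 0.0518] circ [365.5  15.4] diam 68.1
jar 776 med [ 0.6103 -0.117   0.1082] circ [ 613.8 -118.6] diam 74.2
lip 76 med [ 0.6524 -0.0199  0.0802] circ [655.3 -19.9] diam 20.6
captop scene 308 med [0.5856 0.0195 0.1081] circ [583.   18.9] diam 47.7
22 [0.5743 0.0227]
[-0.99880471 -0.04887902] [[322, 198], [323, 198], [323, 199], [323, 200], [323, 201], [324, 201], [323, 202], [324, 202], [324, 203], [324, 204], [315, 210], [316, 211], [317, 213], [331, 213], [318, 214], [319, 214], [320, 215], [321, 215], [322, 215], [323, 215], [327, 215], [328, 215]]
```

View pics/crop1.png

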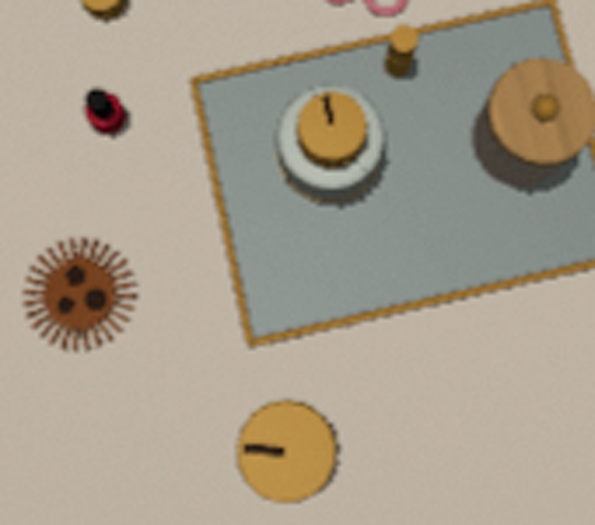

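The bottle's cap measures 47 mm across with its top at z = 0.108 (expected 6+66+36 = 108 mm), centred near (0.581, 0.0195), so it is the one meant. The other two measure 35 mm and 68 mm and are look-alikes. The crop shows the cap at about (333,127), with its dark line pointing up, roughly along +x. I'll move above it now.

Call:
move_arm([
  [[-1.2,-0.9,0.2,0,0,0.06],[-2.4,-1.75,0.3,0,0,0.14],[-3.6,-2.65,0.5,0,0,0.2],[-4.8,-3.5,0.65,0,0,0.28],[-6.0,-4.4,0.8,0,0,0.34],[-7.2,-5.3,0.95,0,0,0.4],[-8.4,-6.15,1.1,0,0,0.46],[-9.6,-7.0,1.25,0,0,0.52],[-10.8,-7.9,1.4,0,0,0.58],[-12.0,-8.8,1.6,0,0,0.64],[-13.25,-9.7,1.75,0,0,0.7],[-13.25,-9.7,1.75,0,0,0.7]],
], claw=-1)

```text
time: 1.6
position: [0.5825, 0.0166, 0.334]
tool_rot: [0.519, 0.855, 0.0, 0.001]
ft_force: [-0.2, 0.9, -0.5]
grip_width: 0.0868
grip_force: 0.0
```

```bash
cat > m.py <<'E'
from h import *
from scipy.spatial.transform import Rotation as R
def st(tag=""):
    o=get_obs();r=R.from_quat(o["tool_rot"]).as_matrix()
    print(tag,"t",round(o["time"],2),"p",np.round(o["position"],4),"yaw_y",round(np.degrees(np.arctan2(r[1,1],r[0,1])),2),"q",np.round(o["q"],2),"F",np.round(o["ft_force"],1),"Mz",np.round(o["moment"],2),"w",round(o["grip_width"],4),"g",round(o["grip_force"],1)); return o,r
E
python3 - <<'E'
from m import *
o,r=st();print(np.round(r,3).tolist())
tgt=np.array([.581,.0195,.260]); print("tool shift units",np.round(r.T@(tgt-o["position"])/.04,3))
c=camera("wrist");w=cloud(c);cv2.imwrite("pics/wrist1.png",c["pixels"])
s=w.reshape(-1,3);s=s[(abs(s[:,2]-.108)<.004)&(np.hypot(s[:,0]-.581,s[:,1]-.0195)<.04)]
print(len(s)); 
if len(s)>5: print(cv2.minEnclosingCircle((s[:,:2]*1000).astype(np.float32)),s.mean(0))
E
```

```text
t 1.6 p [0.5825 0.0166 0.334 ] yaw_y 27.52 q [-0.16  0.56  1.61 -0.    0.97 -0.64] F [-0.2  0.9 -0.5] Mz [-0.05  0.05 -0.02] w 0.0868 g 0.0
[[-0.462, 0.887, 0.002], [0.887, 0.462, -0.001], [-0.002, 0.001, -1.0]]
tool shift units [ 0.086 -0.003  1.85 ]
3199
((580.0494995117188, 18.319623947143555), 23.403812408447266) [0.57965226 0.01917892 0.10932962]
```

View pics/wrist1.png

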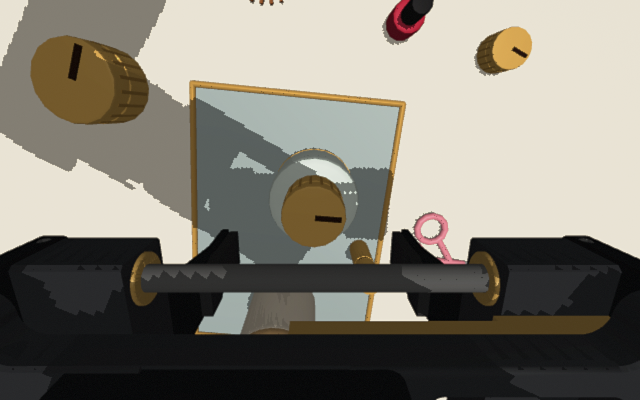

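The wrist view shows the cap at (313,212) between the open fingers, with its dark line pointing right. The lipstick at (362,250) is clear of both fingers. The cap centre agrees across the three cameras to within 3 mm, so I'll descend and grip.

Call:
move_arm([
  [[0.07,0,0.5,0,0,0],[0.07,0,1.0,0,0,0],[0.07,0,1.5,0,0,0],[0.07,0,1.85,0,0,0],[0.07,0,1.85,0,0,0],[0.07,0,1.85,0,0,0]],
])

```text
time: 2.4
position: [0.579, 0.0236, 0.2613]
tool_rot: [0.516, 0.857, 0.0, 0.0]
ft_force: [-0.6, -0.2, 0.2]
grip_width: 0.087
grip_force: 0.0
```

Call:
move_arm([
  [[0,0,0,0,0,0],[0,0,0,0,0,0],[0,0,0,0,0,0],[0,0,0,0,0,0],[0,0,0,0,0,0],[0,0,0,0,0,0],[0,0,0,0,0,0],[0,0,0,0,0,0]],
], claw=1, squeeze=20)

```text
time: 3.4
position: [0.5789, 0.0232, 0.2608]
tool_rot: [0.516, 0.856, -0.0, 0.0]
ft_force: [-0.0, 0.9, 0.2]
grip_width: 0.0466
grip_force: 20.0
```

```bash
python3 -c "
from m import *
st()"
```

```text
t 3.4 p [0.5789 0.0232 0.2608] yaw_y 27.85 q [-0.15  0.67  1.66 -0.    0.81 -0.64] F [-0.   0.9  0.2] Mz [-0.09  0.11  0.02] w 0.0466 g 20.0
```

Gripped at 46.6 mm, as expected, but the tool settled about 4.5 mm off the cap axis along its x. I'll open, recentre and regrip so the turn is about the cap's own axis.

Call:
move_arm([
  [[0,0,0,0,0,0],[0,0,0,0,0,0],[-0.11,0,0,0,0,0],[-0.11,0,0,0,0,0],[-0.11,0,0,0,0,0],[-0.11,0,0,0,0,0]],
], claw=-0.6)

```text
time: 4.15
position: [0.5809, 0.0193, 0.2607]
tool_rot: [0.516, 0.856, 0.0, -0.0]
ft_force: [-0.7, -0.0, 0.3]
grip_width: 0.0693
grip_force: 0.0
```

Run:
```python
from m import *
o,r=st()
for n in("wrist","top","scene"):
    c=camera(n);w=cloud(c)
    s=w.reshape(-1,3);s=s[(abs(s[:,2]-.108)<.004)&(np.hypot(s[:,0]-.581,s[:,1]-.0195)<.03)]
    if len(s)>50:
        p,rad=cv2.minEnclosingCircle((s[:,:2]*1000).astype(np.float32));print(n,len(s),p,rad,"rel tool mm",(r.T@(np.array([p[0],p[1],0])-o["position"]*1000))[:2])
```

```text
t 4.15 p [0.5809 0.0193 0.2607] yaw_y 27.84 q [-0.16  0.67  1.66  0.    0.81 -0.64] F [-0.7 -0.   0.3] Mz [-0.03 -0.02  0.07] w 0.0693 g 0.0
wrist 4003 (580.66357421875, 18.379730224609375) 23.706228256225586 rel tool mm [-0.74261365 -0.61303991]
```

Now centred to within about 1 mm. I'll regrip and try one way first: +25° about tool z, which is clockwise from above.

Call:
move_arm([
  [[0,0,0,0,0,0],[0,0,0,0,0,0],[0,0,0,0,0,0],[0,0,0,0,0,0],[0,0,0,0,0,0],[0,0,0,0,0,0]],
], claw=1, squeeze=20)

```text
time: 5.05
position: [0.5809, 0.0193, 0.2608]
tool_rot: [0.516, 0.856, 0.0, -0.0]
ft_force: [-0.2, 0.0, -0.4]
grip_width: 0.0466
grip_force: 20.0
```

```bash
python3 -c "
from m import *
st()"
```

```text
t 5.05 p [0.5809 0.0193 0.2608] yaw_y 27.84 q [-0.16  0.67  1.66  0.    0.81 -0.64] F [-0.2  0.  -0.4] Mz [-0.06  0.06  0.05] w 0.0466 g 20.0
```

Call:
move_arm([
  [[0,0,0,0,0,0.08],[0,0,0,0,0,0.16],[0,0,0,0,0,0.24],[0,0,0,0,0,0.32],[0,0,0,0,0,0.4],[0,0,0,0,0,0.4]],
])

```text
time: 5.8
position: [0.581, 0.0193, 0.261]
tool_rot: [0.675, 0.738, -0.0, 0.0]
ft_force: [-0.8, -0.1, 1.5]
grip_width: 0.0469
grip_force: 20.0
```

```bash
cat > line.py <<'E'
from m import *
def look(name):
    o,r=st(); c=camera("wrist");w=cloud(c);px=c["pixels"]
    cen=o["position"]; m=(abs(w[...,2]-cen[2]+.164+np.nan_to_num(0))<.02)&(np.hypot(w[...,0]-cen[0],w[...,1]-cen[1])<.0225)
    m&=w[...,2]>np.nanpercentile(w[...,2][m],50)-.004
    d=m&(px.max(-1)<60); p=w[d][:,:2]-cen[:2]
    f=w[m][:,:2].mean(0)-cen[:2]; v=np.linalg.svd(p-p.mean(0))[2][0]; v*=np.sign(v@(p.mean(0)-f)); 
    print("top z",np.median(w[m][:,2]),"n",m.sum(),d.sum(),"line yaw",np.degrees(np.arctan2(v[1],v[0])))
    cv2.imwrite(f"pics/{name}.png",px)
E
python3 -c "
from line import *
look('w2')"
```

```text
t 5.8 p [0.581  0.0193 0.261 ] yaw_y 5.11 q [-0.16  0.67  1.66 -0.    0.81 -0.25] F [-0.8 -0.1  1.5] Mz [-0.21  0.06  0.62] w 0.0469 g 20.0
top z 0.1093465573296914 n 3633 0 line yaw nanline.py:7: RuntimeWarning: Mean of empty slice.
  f=w[m][:,:2].mean(0)-cen[:2]; v=np.linalg.svd(p-p.mean(0))[2][0]; v*=np.sign(v@(p.mean(0)-f));
  ret = um.true_divide(
```

View pics/w2.png

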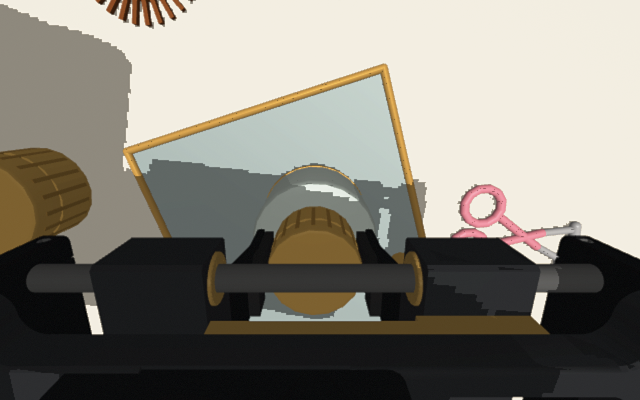

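The fingers turned 23° and met 0.62 N·m of torque, so the cap hit its stop and slipped, and clockwise is the blocked way. In the view the dark line is hidden behind the rod at about (315,278). I'll turn the other way about 68° (10° back plus about 58°).

Call:
move_arm([
  [[0,0,0,0,0,-0.12],[0,0,0,0,0,-0.24],[0,0,0,0,0,-0.36],[0,0,0,0,0,-0.48],[0,0,0,0,0,-0.6],[0,0,0,0,0,-0.7],[0,0,0,0,0,-0.7]],
])

```text
time: 6.72
position: [0.581, 0.0193, 0.261]
tool_rot: [0.383, 0.924, 0.0, 0.0]
ft_force: [-0.5, 0.1, 2.9]
grip_width: 0.047
grip_force: 20.0
```

```bash
python3 -c "
from m import *
st()"
```

```text
t 6.72 p [0.581  0.0193 0.261 ] yaw_y 44.95 q [-0.16  0.67  1.66  0.    0.81 -0.94] F [-0.5  0.1  2.9] Mz [0.02 0.03 0.05] w 0.047 g 20.0
```

Call:
move_arm([
  [[0,0,0,0,0,-0.12],[0,0,0,0,0,-0.24],[0,0,0,0,0,-0.36],[0,0,0,0,0,-0.48],[0,0,0,0,0,-0.48],[0,0,0,0,0,-0.48]],
])

```text
time: 7.48
position: [0.5811, 0.0193, 0.2609]
tool_rot: [0.153, 0.988, 0.0, 0.0]
ft_force: [0.5, 0.2, 2.4]
grip_width: 0.0469
grip_force: 20.0
```

```bash
python3 -c "
from m import *
st()
c=camera('top');cv2.imwrite('pics/t3.png',c['pixels'])
c=camera('scene');cv2.imwrite('pics/s3.png',cv2.resize(c['pixels'][130:260,220:420],None,fx=4,fy=4,interpolation=cv2.INTER_CUBIC))"
```

```text
t 7.47 p [0.5811 0.0193 0.2609] yaw_y 72.39 q [-0.16  0.67  1.66  0.    0.81 -1.42] F [0.5 0.2 2.4] Mz [ 0.02 -0.03 -0.03] w 0.0469 g 20.0
```

It turned freely (torque about 0). I'll test with a 5 mm lift.

Call:
move_arm([
  [[0,0,-0.04,0,0,0],[0,0,-0.08,0,0,0],[0,0,-0.12,0,0,0],[0,0,-0.12,0,0,0]],
])

```text
time: 8.07
position: [0.5809, 0.0193, 0.2656]
tool_rot: [0.152, 0.988, -0.0, -0.0]
ft_force: [0.1, 1.3, -0.7]
grip_width: 0.0468
grip_force: 20.0
```

```bash
python3 -c "
from m import *
st()"
```

```text
t 8.07 p [0.5809 0.0193 0.2656] yaw_y 72.53 q [-0.16  0.66  1.66 -0.    0.82 -1.42] F [ 0.1  1.3 -0.7] Mz [-0.01 -0.01 -0.02] w 0.0468 g 20.0
```

Only the cap's own weight shows (-0.7 N) at 4.7 mm, so it is free. I'll lift it about 80 mm straight up.

Call:
move_arm([
  [[0,0,-0.25,0,0,0],[0,0,-0.5,0,0,0],[0,0,-0.75,0,0,0],[0,0,-1.0,0,0,0],[0,0,-1.3,0,0,0],[0,0,-1.6,0,0,0],[0,0,-1.9,0,0,0],[0,0,-2.0,0,0,0],[0,0,-2.0,0,0,0],[0,0,-2.0,0,0,0],[0,0,-2.0,0,0,0]],
])

```text
time: 9.45
position: [0.5808, 0.0193, 0.345]
tool_rot: [0.152, 0.988, -0.0, -0.001]
ft_force: [-0.1, -0.2, -1.2]
grip_width: 0.0466
grip_force: 20.0
```

```bash
python3 -c "
from m import *
st()
c=camera('wrist');w=cloud(c)
c=camera('scene');cv2.imwrite('pics/s4.png',cv2.resize(c['pixels'][80:260,200:420],None,fx=3.3,fy=3.3,interpolation=cv2.INTER_CUBIC))"
```

```text
t 9.45 p [0.5808 0.0193 0.345 ] yaw_y 72.53 q [-0.16  0.54  1.6  -0.    1.   -1.42] F [-0.1 -0.2 -1.2] Mz [-0.02  0.01 -0.  ] w 0.0466 g 20.0
```

View pics/s4.png

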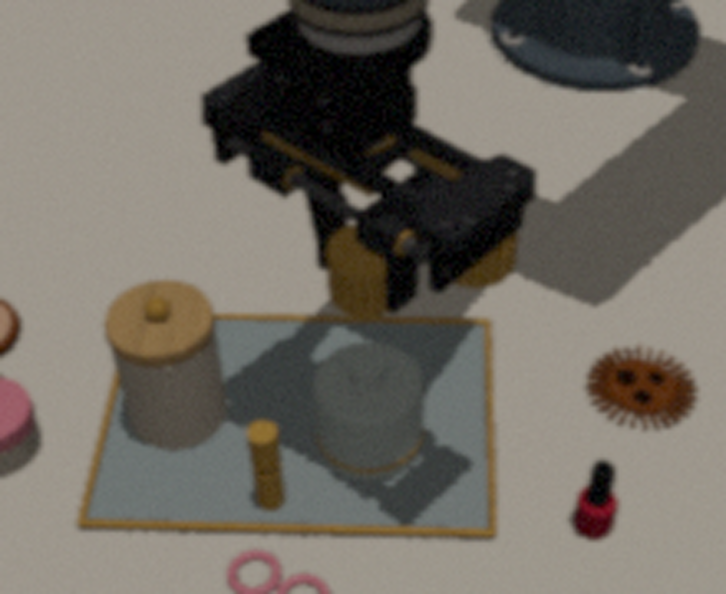

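The crop shows the cap held level between the fingers at (360,270), the bare bottle below at (370,400), and the visible bystanders in place. The cap is up 84 mm, so I'll hand in.

```bash
python3 -c "
from rig import *
print(hand_in())"
```

```text
the job is handed in; nothing more can be done
None
```

The cap came off anticlockwise (clockwise hit a stop); it is held level about 84 mm above its seat, the bystanders in view had not moved, and the job was handed in at about 9.5 s with no verdict shown.

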